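# Clamp a freshly glued print block and keep the trigger squeezed

### The arm

A 7-joint arm with a two-finger parallel gripper is mounted at the origin on the work surface. World frame = base frame: x ahead of the robot, y to its left, z up, the work surface at z = 0. Lengths are in m, angles in rad, forces in N, time in s.
With the tool pointing down it reaches from about 0.4 to 0.85 m from the base axis. Payload 4.5 kg.
Tool frame: the origin (TCP) lies midway between the tips of the shut fingers; the grasp point (between the pads) lies 19 mm behind it; z points along the fingers, y is the line along which they close (so a half turn about z gives the same grasp; the last joint's range is limited). The gripper opens to 88 mm and grips with 3 to 60 N. Pads are 18 mm wide; open, the fingers measure 123 mm over their backs; the gripper's body (75 mm by 187 mm) begins 45 mm behind the grasp point.
Start: joints at [-1.198, 0.689, -0.195, 1.565, 0.157, 0.902, -0.215], TCP at [0.208, 0.59, 0.212] pointing down, gripper open.
Joint ranges: [-3.01, 3.01], [-0.46, 2.08], [-1.47, 1.51], [0.13, 2.56], [-1, 4.14], [0.04, 2.09], [-2.66, 2.66]. Speed limits (rad/s): [2.57, 2.57, 3.14, 3.14, 3.14, 3.14, 3.14].

### API

Orientations are given as a unit quaternion [x, y, z, w].
In Python, from plant import r gives the robot as it stands.
- The arm moves only by the tool carry_out, never from a script. Its argument "plan" is a list of rows, each an object with "rot": the turn, a rotation vector about the tool's x, y, z in rad, a list of three; "xyz": the shift along the tool's x, y, z in m, a list of three; "grip": the closure in counts, from 0 (fully open) to 255 (shut). In form: [{"rot": [wx, wy, wz], "xyz": [dx, dy, dz], "grip": grip}, ...]. A call has 1 to 8 rows; each row is the pose to reach, as a shift and turn from the pose commanded when the call began, along the tool's axes at that moment; what a row does not reach only later rows make up. A row lasts 1/12 s, in which the tool goes at most 41.7 mm and 7.16 degrees, less where a joint would pass 70% of its speed; a pose out of reach is approached as far as the arm can. A call with a gripper value outside its range is refused whole. The fingers move at their own pace and stop on an object; "squeeze" is the grip in N (left out, the last holds). Time passes only in rows, so rows that repeat a pose let the fingers close. It gives the time, the measured TCP pose, the force, the opening and the grip force at its end, in the units of the state.
- r.get_state(): the state, without advancing time (a new reading comes with each control period).
- r.snapshot(name): name is "scene" or "side" or "wrist"; returns the picture (420x560x3 uint8, red, green, blue); there is no depth.
- r.camera_params(name): a dict with "fx", "fy", "cx", "cy" (pixels), "position" and "attitude" of the camera in the world; the wrist camera has in their place "hand_eye" (4x4, takes a point from camera to tool coordinates, whose origin is the TCP and whose axes are the flange's). Camera axes: x right, y down, z forward; pixel columns grow to the right and rows downward; lengths in m; the calibration is good to about 2 mm. A picture is of the moment at which its call begins: read the wrist's pose just before it. camera_params takes no time and is no camera call.
- r.finish_job(): hands the job in; it is judged then, once.
The state is a dict: "clock": time; "q": joint angles; "qd": joint speeds; "joint_torque": joint torques, N m; "tool_pos": TCP position; "eef_rot": TCP orientation; "contact_force": force on the tool from outside, world axes, zero at the start; "moment": the same for the moment, N m; "opening": opening from 0.0 (shut) to 1.0 (fully open); "finger_force": force on a finger pad.
Only numpy, scipy, OpenCV 4.12 (cv2) and the standard library are available. Lean on these libraries where they do the work, as an engineer would, in place of code of your own. Each camera call takes 0.05 s, during which the arm holds its last target. There are 200 camera calls.

### The job

Stand the freshly glued print block on the bed of the bench clamp between the jaws, its wood and cork layers facing them, and let go of it. Then pump the clamp's trigger towards the grip as often as needed until the sprung jaw face presses the block against the fixed jaw with its springs about half compressed, never near bottoming out (that crushes the glue joint), and finish while holding: end with the fingers still keeping the trigger squeezed, or the pressure is lost. Move the jaw only with the trigger and leave the jug, bottle, bowl and brush where they are.

Things in the scene. Friction and masses are not known exactly. Their poses are not given: they have to be found in the camera images.
- clamp: Clamp fixed to the bench: dark steel bed 64 mm wide, 12 mm high. Origin on the bench, on the centre line; x runs along the bed from the fixed jaw (inner face at x = -110 mm) to the trigger, z up. Grey housing at x = 62 to 190 mm, 56 mm wide, 64 mm high; on it a fixed black upright grip at x = 70 to 86 mm, 24 mm wide, top at 128 mm. A toothed bar reaches back to x = 256 mm at most.
- bed_spot (a point): Point on the top of the clamp's bed (12 mm above the bench), on the centre line, 22 mm from the fixed jaw's inner face: the centre of the spot where the block stands 2 mm clear of the fixed jaw. Same axes as the clamp.
- fixed_jaw: Fixed steel jaw, 54 mm wide, 22 mm thick, rising to 70 mm above the bench. Origin and axes as the clamp's.
- jaw (a joint): Travel of the moving jaw towards the fixed jaw, m, 0 to 0.108. With its sprung face free, the space between the jaws is 0.125 minus this value (70 to 115 mm at the start). A light brake (2 N) keeps the jaw where it was left; but with the trigger let go the springs push it back until they are compressed less than 3.5 mm.
- jaw_plate: Steel plate of the moving jaw, 52 mm wide, 14 mm thick, up to 68 mm above the bench, behind the sprung face, with the toothed bar (teeth 8 mm apart) behind it. Its origin coincides with the clamp's when joint jaw is 0 and moves with the jaw; axes as the clamp's.
- jaw_face (a joint): How far the sprung jaw face is pushed back into the moving jaw, m: 0 free, 0.016 bottomed out, half compressed 0.008. Spring 0.6 N per mm. Two steel guide pins come out at the back of the jaw plate by this length.
- face_plate: The sprung jaw face: black rubber-faced plate 48 mm wide, 10 mm thick, 16 to 66 mm above the bench, standing 16 mm in front of the jaw plate on two guide pins when free. Origin coincides with the clamp's at jaw 0 and face 0; axes as the clamp's.
- trigger (a joint): Squeeze of the trigger towards the grip (the clamp's -x), m: 0 released, 0.026 full. A spring returns it (2 N released, 4.6 N full). Squeezing takes the jaw along 1:1 through a pawl after up to 8 mm of lost motion and some 2 N of drag; letting it back leaves the jaw. A full pump moves the free jaw 24 mm (the first 17 to 26 mm).
- trigger_blade: The trigger's black upright blade behind the grip: 12 mm thick along the clamp's x, 34 mm wide across it, 71 to 135 mm above the bench, free on all sides above the housing (38 mm clear to the grip when released). It moves straight along the clamp's x. Its origin coincides with the clamp's when released; axes as the clamp's.
- trigger_mid (a point): Centre of the trigger blade, 110 mm above the bench and 25 mm below its top, at clamp x = 130 mm when released; moves with the trigger. Axes as the clamp's.
- block_mid (a point): Centre of the loose print block, 120 g: 40 mm along its x axis (26 mm dark wood, then 14 mm lighter cork glued on, on the +x side), 50 mm along y, 50 mm high, standing on the bench at the start. Either layer may face the fixed jaw; its x axis must lie along the clamp's x.
- block: The same print block, 120 g; origin at the centre of its underside, 25 mm below its middle.
- jug: Loose stainless jug with a side handle, 100 mm across, 120 mm high; origin under its centre. To be left alone.
- bottle: Loose clear plastic bottle, 80 mm across, 190 mm high; origin under its centre. To be left alone.
- bowl: Loose stainless bowl, 110 mm across, 50 mm high; origin under its centre. To be left alone.
- brush: Loose wooden-handled brush lying on the bench; to be left alone.
Things that resemble listed ones, but are neither listed nor needed, are in the scene too. Of the things like the block, leave any that is green or turquoise; of the rest the smaller one is meant.

How it is judged:
On the way, in this order (a step that is already met when the one before it is completed fails the run):
1. the block stands on the bed between the jaws, layers facing them, and is let go (x of block_mid in the frame of clamp between -0.098 and -0.005 m and y of block_mid in the frame of clamp between -0.02 and 0.02 m and z of block_mid in the frame of clamp between 0.03 and 0.043 m and angle between the x axis of block_mid and the x axis of clamp, either way round below 0.3 rad and angle between block_mid's own z axis and vertical below 0.15 rad and contact force between the fingers and block below 0.1 N and value of joint jaw_face below 0.002 m), for 0.2 s.
2. the trigger is held with the sprung face pressing the block against the fixed jaw (x of block_mid in the frame of clamp between -0.098 and -0.005 m and y of block_mid in the frame of clamp between -0.02 and 0.02 m and z of block_mid in the frame of clamp between 0.03 and 0.043 m and angle between the x axis of block_mid and the x axis of clamp, either way round below 0.3 rad and angle between block_mid's own z axis and vertical below 0.15 rad and value of joint jaw_face between 0.0045 and 0.012 m and contact force between each of face_plate, fixed_jaw and block above 2 N and contact force between the fingers and trigger_blade above 1 N), for 0.2 s.
At the end, for the whole second after the job is handed in: The block stands upright and untouched on the bed, within 20 mm of the centre line and 0.3 rad of square to the jaws; the sprung face is pressed in 4.5 to 12 mm, both jaws press the block with over 2 N, and the fingers still hold the trigger with over 1 N (all of step 2 and contact force between each of the arm, the fingers and block below 0.5 N); the arm keeps its last pose, push and grip.
It fails at once if the sprung face is pushed in more than 14 mm: the glue joint is crushed (value of joint jaw_face above 0.014 m).
It fails at once if the robot pushes the moving jaw itself (more than 3 N) (contact force between any of the fingers, the arm and jaw_plate above 3 N or contact force between any of the fingers, the arm and face_plate above 3 N).
It fails at once if the jug, bottle, bowl or brush is moved more than 30 mm (distance of any of jug, bottle, bowl, brush from where it was at the start of the episode above 0.03 m).
It also fails if it takes over 61 s, if anything falls off the work surface, if the arm or the gripper's body presses on something with over 40 N, if the wrist force passes 120 N, or if a joint passes its speed limit or range.

## Working session

There is one attempt and no reset: what is moved stays moved. The work goes in short steps, Python scripts to look and compute and a tool call to move; the robot and the scene stay as the last step left them, time stands still between calls to the robot, and variables do not carry over. Pictures are saved under pics/ and viewed, at most 10 in all, crops included, and the job is handed in when it is done.

Besides the shell and the picture viewer there is one more tool, called as name([rows], argument=value, ...), one row to a line, values as JSON. carry_out: Moves the arm, as the interface text tells. Its arguments: {"type":"object","properties":{"plan":{"type":"array"},"squeeze":{"type":"number"}},"required":["plan"]}

```bash
mkdir -p pics; python3 - <<'E'
from plant import r
import cv2,numpy as np
print(r.get_state())
for n in("scene","side"):
    im=r.snapshot(n);cv2.imwrite(f"pics/{n}0.png",im[:,:,::-1]);p=r.camera_params(n);print(n,p)
print(r.camera_params("wrist"))
E
```

```text
{'clock': 0.0, 'q': array([-1.19820213,  0.68994028, -0.19450772,  1.56635236,  0.15729248,
        0.90248305, -0.21510338]), 'qd': array([-8.00388723e-05,  7.84331650e-05,  4.82829419e-04, -5.38613335e-04,
       -1.31350701e-04, -3.69340544e-04,  5.94677967e-04]), 'joint_torque': array([-2.96724447e-04, -5.27573526e+01, -1.26654200e+00, -1.53425539e+01,
       -5.25354152e-02,  6.86949308e-03,  1.72682949e-04]), 'tool_pos': array([0.207545  , 0.58881567, 0.21133496]), 'eef_rot': array([ 1.68552288e-01,  9.85692306e-01, -8.92300103e-04, -8.60265388e-05]), 'contact_force': array([-1.12200404,  0.54900539, -0.3091353 ]), 'moment': array([-0.03472475,  0.00795098,  0.00060173]), 'finger_force': 0.0, 'opening': 1.0008944332290497}
scene {'fx': 442.19756125820953, 'fy': 442.19756125820953, 'cx': 276.40984474221443, 'cy': 213.89974019797472, 'position': array([0.98713974, 0.4214368 , 1.06496016]), 'attitude': array([ 0.38065049,  0.88267975, -0.25385634, -0.10741797])}
side {'fx': 463.361927450937, 'fy': 463.361927450937, 'cx': 284.483706680291, 'cy': 213.30550797021633, 'position': array([ 0.04641423, -1.07737414,  0.90824573]), 'attitude': array([ 0.86395237, -0.19750887,  0.10602178, -0.45092786])}
{'fx': 330.6657888212936, 'fy': 330.6657888212936, 'cx': 285.16004295842737, 'cy': 209.02266133027638, 'hand_eye': array([[ 4.66578789e-04, -9.51661717e-01, -3.07147779e-01,
         7.95393333e-02],
       [ 9.99999439e-01,  1.52016550e-04,  1.04806291e-03,
        -5.18283609e-04],
       [-9.50709805e-04, -3.07148096e-01,  9.51661255e-01,
        -1.72687079e-01],
       [ 0.00000000e+00,  0.00000000e+00,  0.00000000e+00,
         1.00000000e+00]])}
```

View pics/scene0.png

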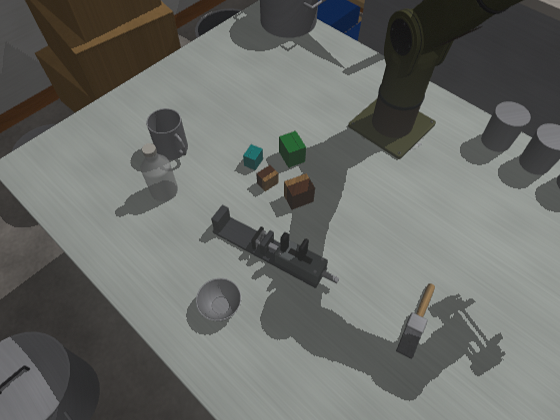

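View pics/side0.png

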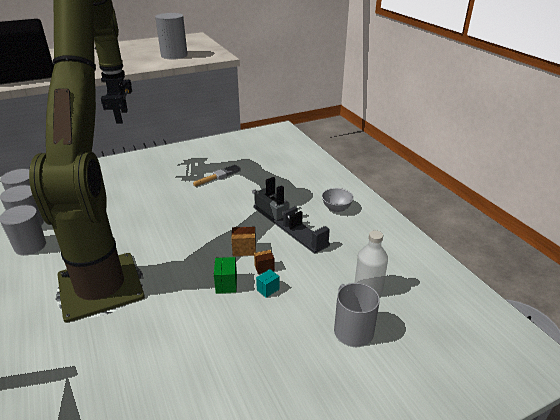

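Scene view: the small brown block is at about (267,178) with the large brown decoy at (298,190). The clamp runs from the fixed jaw at (221,215) to the bar tip at (337,280).

```bash
cat > h.py <<'E'
from plant import r
import cv2,numpy as np
from scipy.spatial.transform import Rotation as R
def cam(n):
    p=r.camera_params(n);K=np.array([[p['fx'],0,p['cx']],[0,p['fy'],p['cy']],[0,0,1]])
    if n=="wrist":
        s=r.get_state();T=np.eye(4);T[:3,:3]=R.from_quat(s['eef_rot']).as_matrix();T[:3,3]=s['tool_pos'];T=T@p['hand_eye'];return K,T[:3,:3],T[:3,3]
    return K,R.from_quat(p['attitude']).as_matrix(),p['position']
def ray(c,uv):
    K,M,t=c;d=M@np.linalg.solve(K,[uv[0],uv[1],1]);return t,d/np.linalg.norm(d)
def plane(c,uv,z):
    t,d=ray(c,uv);return t+d*(z-t[2])/d[2]
def two(c1,a,c2,b):
    t,d=ray(c1,a);s,e=ray(c2,b);k=np.linalg.lstsq(np.c_[d,-e],s-t,rcond=None)[0]
    return (t+d*k[0]+s+e*k[1])/2,np.linalg.norm(t+d*k[0]-s-e*k[1])
def proj(c,p):
    K,M,t=c;x=K@(M.T@(np.asarray(p)-t));return x[:2]/x[2]
E
python3 - <<'E'
from h import *
sc=cam("scene");sd=cam("side")
print("block",two(sc,(267,178),sd,(264,262)))
for n,uv,z in(("fixed jaw top",(221,210),.07),("bar",(337,280),.04),("bottle",(160,170),.1),("jug",(167,130),.06),("bowl",(218,300),.03),("brush",(418,315),.01),("big",(298,190),.03),("trig top",(305,246),.135),("grip top",(286,239),.128)): print(n,plane(sc,uv,z).round(3))
for n,box,(c) in(("scene",(195,160,345,295),sc),("side",(215,165,345,300),sd)):
    im=cv2.imread(f"pics/{n}0.png")[box[1]:box[3],box[0]:box[2]]
    cv2.imwrite(f"pics/{n}c.png",cv2.convertScaleAbs(cv2.resize(im,None,fx=4,fy=4,interpolation=cv2.INTER_CUBIC),alpha=1.6,beta=15))
E
```

```text
block (array([ 0.44506037, -0.13303234,  0.0238706 ]), np.float64(0.0020051993479702325))
fixed jaw top [ 0.63  -0.125  0.07 ]
bar [0.562 0.223 0.04 ]
bottle [ 0.667 -0.326  0.1  ]
jug [ 0.543 -0.462  0.06 ]
bowl [0.8   0.041 0.03 ]
brush [0.485 0.421 0.01 ]
big [ 0.419 -0.036  0.03 ]
trig top [0.586 0.131 0.135]
grip top [0.6   0.083 0.128]
```

View pics/scenec.png

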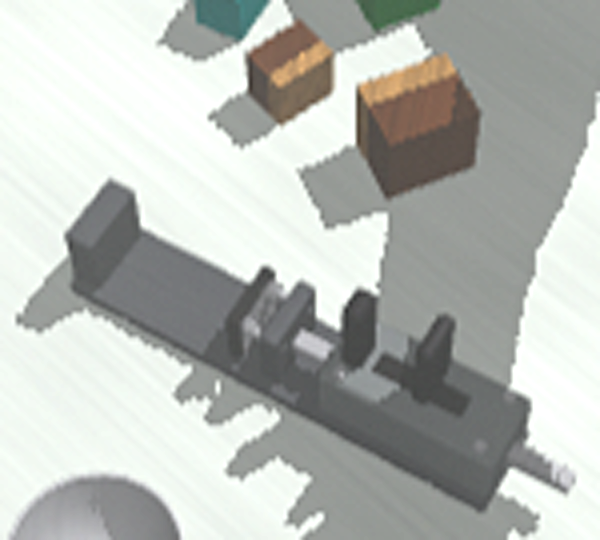

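The crop shows the small block's cork layer towards the lower right, roughly parallel to the clamp axis. I'm moving above the two for a close wrist look.

carry_out([
  {"rot": [0,0,0.12],"xyz": [-0.03,-0.02,-0.02],"grip": 0},
  {"rot": [0,0,0.24],"xyz": [-0.06,-0.04,-0.04],"grip": 0},
  {"rot": [0,0,0.36],"xyz": [-0.09,-0.065,-0.06],"grip": 0},
  {"rot": [0,0,0.48],"xyz": [-0.12,-0.09,-0.07],"grip": 0},
  {"rot": [0,0,0.6],"xyz": [-0.15,-0.115,-0.08],"grip": 0},
  {"rot": [0,0,0.72],"xyz": [-0.18,-0.14,-0.09],"grip": 0},
  {"rot": [0,0,0.84],"xyz": [-0.21,-0.165,-0.09],"grip": 0},
  {"rot": [0,0,0.96],"xyz": [-0.24,-0.19,-0.09],"grip": 0},
])

```text
clock: 0.77
tool_pos: [0.3717, 0.3289, 0.3027]
eef_rot: [0.607, 0.795, 0.001, -0.0]
contact_force: [0.8, 0.2, -0.6]
opening: 1.004
finger_force: 0.0
```

carry_out([
  {"rot": [0,0,0.05],"xyz": [-0.035,0.006,0],"grip": 0},
  {"rot": [0,0,0.09],"xyz": [-0.075,0.014,0],"grip": 0},
  {"rot": [0,0,0.09],"xyz": [-0.115,0.022,0],"grip": 0},
  {"rot": [0,0,0.09],"xyz": [-0.155,0.03,0],"grip": 0},
  {"rot": [0,0,0.09],"xyz": [-0.195,0.036,0],"grip": 0},
  {"rot": [0,0,0.09],"xyz": [-0.235,0.044,0],"grip": 0},
  {"rot": [0,0,0.09],"xyz": [-0.275,0.052,0],"grip": 0},
  {"rot": [0,0,0.09],"xyz": [-0.315,0.06,0],"grip": 0},
])

```text
clock: 1.43
tool_pos: [0.5136, 0.0413, 0.3019]
eef_rot: [0.64, 0.768, -0.0, -0.0]
contact_force: [1.5, 0.1, -1.0]
opening: 1.004
finger_force: 0.0
```

carry_out([
  {"rot": [0,0,0],"xyz": [-0.035,0,0],"grip": 0},
  {"rot": [0,0,0],"xyz": [-0.06,0,0],"grip": 0},
  {"rot": [0,0,0],"xyz": [-0.08,0,0],"grip": 0},
  {"rot": [0,0,0],"xyz": [-0.08,0,0],"grip": 0},
  {"rot": [0,0,0],"xyz": [-0.08,0,0],"grip": 0},
])

```text
clock: 1.85
tool_pos: [0.5275, -0.0362, 0.3017]
eef_rot: [0.641, 0.768, -0.0, -0.0]
contact_force: [-0.3, 1.1, -0.2]
opening: 1.004
finger_force: 0.0
```

```bash
python3 - <<'E'
from h import *
c=cam("wrist");np.savez("w1.npz",*c)
im=r.snapshot("wrist")[:,:,::-1];cv2.imwrite("pics/w1raw.png",im)
cv2.imwrite("pics/w1.png",cv2.convertScaleAbs(cv2.resize(im,(800,600),interpolation=cv2.INTER_CUBIC),alpha=1.6,beta=15))
E
```

```text
(no output)
```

View pics/w1.png

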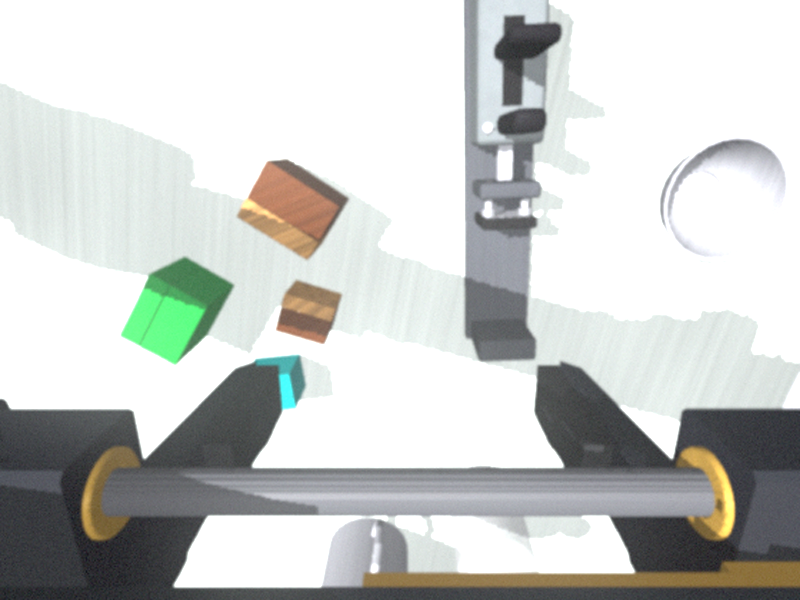

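The wrist view shows the clamp running vertically, with the fixed jaw at about (505,340) and the face plate at (507,220). The small block is at (310,312), and I'm zooming in on both.

```bash
python3 - <<'E'
import cv2,numpy as np
im=cv2.imread("pics/w1raw.png")
a=cv2.resize(im[185:255,180:250],(520,520),interpolation=cv2.INTER_CUBIC)   # scale 7.43
b=cv2.resize(im[130:255,320:388],(283,520),interpolation=cv2.INTER_CUBIC)  # 4.16
cv2.imwrite("pics/z1.png",cv2.convertScaleAbs(np.hstack([a,b]),alpha=1.7,beta=20))
E
```

```text
(no output)
```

View pics/z1.png

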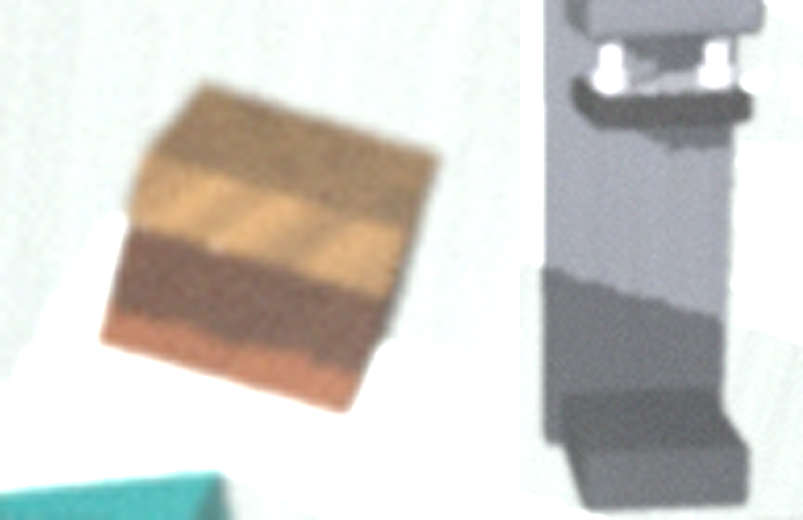

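The zoom shows the shaded cork side facing clamp +x. The block's top corners are about (147,157), (408,228), (348,410) and (102,342), and the fixed jaw's top inner edge runs from (583,452) to (748,448).

```bash
python3 - <<'E'
from h import *
d=np.load("w1.npz");c=(d['arr_0'],d['arr_1'],d['arr_2'])
a=lambda u,v:(180+u/7.43,185+v/7.43)
b=lambda u,v:(320+(u-520)/4.16,130+v/4.16)
top=np.array([plane(c,a(*p),.05) for p in((147,157),(408,228),(348,410),(102,342))])
print("block top",top.round(4).tolist(),"mean",top.mean(0))
bot=[plane(c,a(*p),0) for p in((205,80),(440,155))];print("bot +x",bot)
bx=(top[0]+top[1]-top[2]-top[3])/2;print("len x",np.linalg.norm(bx),"ang",np.degrees(np.arctan2(bx[1],bx[0])),"len y",np.linalg.norm(top[0]-top[1]))
ft=[plane(c,b(*p),.07) for p in((583,452),(748,448),(745,505),(590,508))]
fb=[plane(c,b(*p),.012) for p in((560,395),(715,388))]
fp=[plane(c,b(*p),.066) for p in((597,125),(750,118))]
bed=[plane(c,b(*p),.012) for p in((544,250),(545,440),(732,130),(722,380))]
w=lambda u,v,z:plane(c,(u/1.4286,v/1.4286),z)
tr=[w(503,48,.135),w(558,36,.135)];gr=[w(503,124,.128),w(542,120,.128)]
h=[w(472,140,.064),w(544,138,.064),w(466,2,.064),w(549,2,.064)]
for n,v in(("ft",ft),("fb",fb),("fp",fp),("bed",bed),("trig",tr),("grip",gr),("hous",h)):print(n,np.round(v,4)[:,:2].tolist())
E
```

```text
block top [[0.424, -0.1092, 0.05], [0.4723, -0.1142, 0.05], [0.466, -0.152, 0.05], [0.4194, -0.1466, 0.05]] mean [ 0.44544828 -0.13049293  0.05      ]
bot +x [array([ 0.42325642, -0.10877998,  0.        ]), array([ 0.47173088, -0.11594308,  0.        ])]
len x 0.03795147613681312 ang 81.79645952546394 len y 0.04855392821256735
ft [[0.609, -0.115], [0.6602, -0.1042], [0.6645, -0.1236], [0.6156, -0.1336]]
fb [[0.6096, -0.1174], [0.6636, -0.1048]]
fp [[0.5904, -0.0131], [0.6346, -0.0029]]
bed [[0.5924, -0.066], [0.6081, -0.1353], [0.6457, -0.0138], [0.6653, -0.1014]]
trig [[0.5631, 0.1123], [0.5961, 0.1253]]
grip [[0.5754, 0.0681], [0.6012, 0.0754]]
hous [[0.5647, 0.0563], [0.6226, 0.0685], [0.5384, 0.1525], [0.6003, 0.1638]]
```

carry_out([
  {"rot": [0,0,0.1],"xyz": [-0.02,-0.025,0.01],"grip": 0},
  {"rot": [0,0,0.2],"xyz": [-0.045,-0.055,0.02],"grip": 0},
  {"rot": [0,0,0.3],"xyz": [-0.065,-0.08,0.04],"grip": 0},
  {"rot": [0,0,0.316],"xyz": [-0.079,-0.098,0.07],"grip": 0},
  {"rot": [0,0,0.316],"xyz": [-0.079,-0.098,0.11],"grip": 0},
  {"rot": [0,0,0.316],"xyz": [-0.079,-0.098,0.15],"grip": 0},
  {"rot": [0,0,0.316],"xyz": [-0.079,-0.098,0.18],"grip": 0},
  {"rot": [0,0,0.316],"xyz": [-0.079,-0.098,0.18],"grip": 0},
])

```text
clock: 2.57
tool_pos: [0.4426, -0.1278, 0.1178]
eef_rot: [0.752, 0.659, -0.002, -0.004]
contact_force: [1.0, -0.2, 0.0]
opening: 0.998
finger_force: 0.0
```

```bash
python3 - <<'E'
from h import *
c=cam("wrist");print(r.get_state()['tool_pos'],r.get_state()['eef_rot'])
im=r.snapshot("wrist")[:,:,::-1].copy()
for dx in(-20,20):
  for dy in(-25,25):
    a=np.radians(82.2);p=np.array([.445,-.1315])+dx/1e3*np.array([np.cos(a),np.sin(a)])+dy/1e3*np.array([-np.sin(a),np.cos(a)])
    cv2.circle(im,tuple(int(v) for v in proj(c,[*p,.05]).round()),2,(255,0,255),-1)
cv2.imwrite("pics/w2.png",cv2.convertScaleAbs(im,alpha=1.5,beta=15))
E
```

```text
[ 0.44264988 -0.12778161  0.11783758] [ 0.75178549  0.65938848 -0.0023024  -0.00448378]
```

View pics/w2.png

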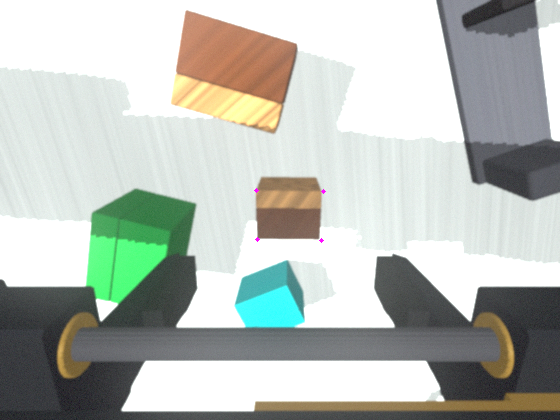

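The projected block corners match the image, and the fingers clear the green and teal blocks. Descending and gripping.

carry_out([
  {"rot": [0,0,0],"xyz": [-0.0035,0.003,0.03],"grip": 0},
  {"rot": [0,0,0],"xyz": [-0.0035,0.003,0.065],"grip": 0},
  {"rot": [0,0,0],"xyz": [-0.0035,0.003,0.085],"grip": 0},
  {"rot": [0,0,0],"xyz": [-0.0035,0.003,0.096],"grip": 0},
  {"rot": [0,0,0],"xyz": [-0.0035,0.003,0.096],"grip": 255},
  {"rot": [0,0,0],"xyz": [-0.0035,0.003,0.096],"grip": 255},
  {"rot": [0,0,0],"xyz": [-0.0035,0.003,0.096],"grip": 255},
  {"rot": [0,0,0],"xyz": [-0.0035,0.003,0.096],"grip": 255},
], squeeze=20)

```text
clock: 3.28
tool_pos: [0.4496, -0.1347, 0.0278]
eef_rot: [0.753, 0.658, 0.001, 0.001]
contact_force: [-0.2, -0.1, 0.2]
opening: 0.721
finger_force: 0.0
```

carry_out([
  {"rot": [0,0,0],"xyz": [0,0,0],"grip": 255},
  {"rot": [0,0,0],"xyz": [0,0,0],"grip": 255},
  {"rot": [0,0,0],"xyz": [0,0,0],"grip": 255},
])

```text
clock: 3.53
tool_pos: [0.4485, -0.1348, 0.0266]
eef_rot: [0.753, 0.658, 0.0, 0.0]
contact_force: [-0.3, -0.1, 0.4]
opening: 0.493
finger_force: 0.0
```

carry_out([
  {"rot": [0,0,0],"xyz": [0,0,0],"grip": 255},
  {"rot": [0,0,0],"xyz": [0,0,0],"grip": 255},
  {"rot": [0,0,0],"xyz": [0,0,0],"grip": 255},
  {"rot": [0,0,0],"xyz": [0,0,0],"grip": 255},
])

```text
clock: 3.87
tool_pos: [0.4482, -0.1347, 0.026]
eef_rot: [0.753, 0.658, -0.0, -0.0]
contact_force: [-0.4, -1.2, 0.3]
opening: 0.195
finger_force: 0.0
```

```bash
python3 - <<'E'
from h import *
print(r.get_state())
im=r.snapshot("wrist")[:,:,::-1]
im2=r.snapshot("side")[165:345,180:420,::-1]
cv2.imwrite("pics/w3.png",cv2.convertScaleAbs(np.hstack([cv2.resize(im,(480,360)),cv2.resize(im2,(320,240)).copy() if 0 else cv2.copyMakeBorder(cv2.resize(im2,(320,240)),0,120,0,0,0)]),alpha=1.5,beta=15))
E
```

```text
{'clock': 3.8667, 'q': array([ 0.16916312,  0.84746178,  0.03981969,  2.16868917, -0.23401842,
        0.12953753,  0.2936523 ]), 'qd': array([-0.00073703,  0.00044044,  0.00030199,  0.00084292, -0.00157288,
       -0.00360738, -0.00021956]), 'joint_torque': array([-6.39618796e-03, -4.65080774e+01,  1.89960949e+00, -2.46332154e+00,
       -7.59181363e-03,  3.85008717e-02, -3.11894491e-04]), 'tool_pos': array([ 0.44817064, -0.13469579,  0.02603057]), 'eef_rot': array([ 7.52863879e-01,  6.58176242e-01, -1.90098884e-05, -1.17409114e-04]), 'contact_force': array([-0.38533313, -1.18673096,  0.30572841]), 'moment': array([-0.08108801,  0.07750109, -0.07004092]), 'finger_force': 0.0, 'opening': 0.1946208659977314}
```

View pics/w3.png

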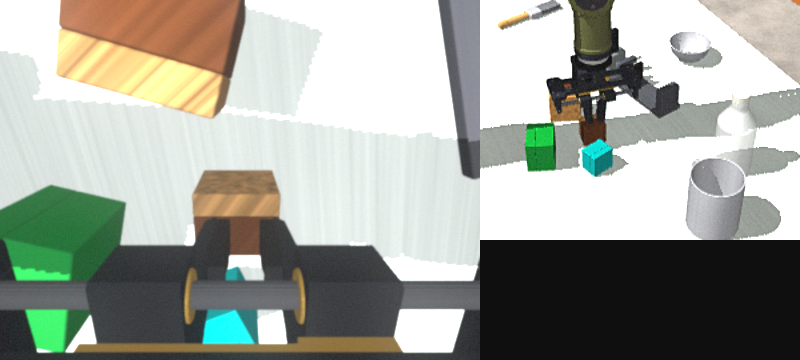

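```bash
python3 - <<'E'
from h import *
c=cam("wrist");s=r.get_state();M=R.from_quat(s['eef_rot']).as_matrix()
k=480/560
for o in((0,0,0),(0,.044,0),(0,-.0086,0),(0,.0086,0),(0,.0086,-.019),(0,-.0086,-.06)):print(o,(proj(c,s['tool_pos']+M@o)*k).round(),)
for uv in((194,193),(280,193),(201,170),(275,170),(195,252)):
    for z in(0,.05):print(uv,z,plane(c,np.array(uv)/k,z).round(4))
E
```

```text
(0, 0, 0) [244. 213.]
(0, 0.044, 0) [310. 213.]
(0, -0.0086, 0) [231. 213.]
(0, 0.0086, 0) [257. 213.]
(0, 0.0086, -0.019) [258. 226.]
(0, -0.0086, -0.06) [225. 267.]
(194, 193) 0 [ 0.4116 -0.1253  0.    ]
(194, 193) 0.05 [ 0.4236 -0.1079  0.05  ]
(280, 193) 0 [ 0.4754 -0.1339  0.    ]
(280, 193) 0.05 [ 0.4713 -0.1143  0.05  ]
(201, 170) 0 [ 0.42   -0.1084  0.    ]
(201, 170) 0.05 [ 0.4299 -0.0953  0.05  ]
(275, 170) 0 [ 0.4735 -0.1156  0.    ]
(275, 170) 0.05 [ 0.4699 -0.1006  0.05  ]
(195, 252) 0 [ 0.403  -0.1752  0.    ]
(195, 252) 0.05 [ 0.4171 -0.1452  0.05  ]
```

```bash
python3 - <<'E'
from h import *
im=r.snapshot("wrist")[170:320,185:385,::-1]
s2=r.snapshot("side")[210:285,220:320,::-1];s=r.get_state();c=cam("side");print(s['opening'],s['finger_force'],proj(c,s['tool_pos']),proj(c,[.447,-.131,.05]),proj(c,[.447,-.131,0]))
a=cv2.resize(im,(400,300),interpolation=cv2.INTER_CUBIC);b=cv2.resize(s2,(400,300),interpolation=cv2.INTER_CUBIC)
cv2.imwrite("pics/z3.png",cv2.convertScaleAbs(np.hstack([a,b]),alpha=2.,beta=40))
E
```

```text
0.017490686480871747 0.0 [265.54843653 261.53935431] [264.49094858 254.5404343 ] [264.8239172 267.6525928]
```

View pics/z3.png

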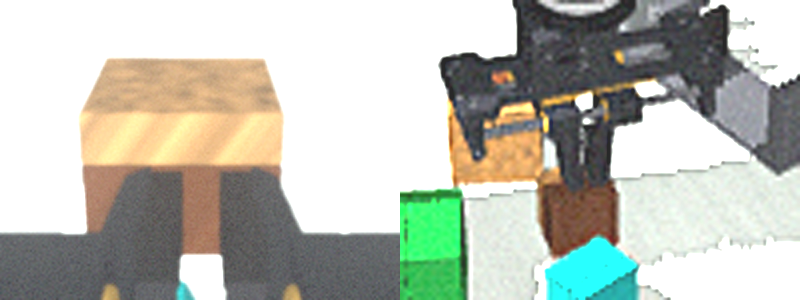

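The fingertips end at the block's top (side crop (585,185)). In both wrist views they sit about 25 mm behind the nominal TCP, so the fingers closed just above the block. I'll reopen and go lower, checking the force.

carry_out([
  {"rot": [0,0,0],"xyz": [0.003,-0.002,-0.01],"grip": 0},
  {"rot": [0,0,0],"xyz": [0.003,-0.002,-0.01],"grip": 0},
  {"rot": [0,0,0],"xyz": [0.003,-0.002,-0.01],"grip": 0},
  {"rot": [0,0,0],"xyz": [0.003,-0.002,-0.01],"grip": 0},
  {"rot": [0,0,0],"xyz": [0.003,-0.002,-0.01],"grip": 0},
  {"rot": [0,0,0],"xyz": [0.003,-0.002,-0.01],"grip": 0},
  {"rot": [0,0,0],"xyz": [0.003,-0.002,-0.01],"grip": 0},
  {"rot": [0,0,0],"xyz": [0.003,-0.002,-0.01],"grip": 0},
])

```text
clock: 4.73
tool_pos: [0.4466, -0.1315, 0.036]
eef_rot: [0.753, 0.658, -0.0, -0.0]
contact_force: [-0.1, -0.1, 0.6]
opening: 0.6
finger_force: 0.0
```

carry_out([
  {"rot": [0,0,0],"xyz": [0,0,0],"grip": 0},
  {"rot": [0,0,0],"xyz": [0,0,0],"grip": 0},
  {"rot": [0,0,0],"xyz": [0,0,0],"grip": 0},
  {"rot": [0,0,0],"xyz": [0,0,0],"grip": 0},
  {"rot": [0,0,0],"xyz": [0,0,0.008],"grip": 0},
  {"rot": [0,0,0],"xyz": [0,0,0.016],"grip": 0},
  {"rot": [0,0,0],"xyz": [0,0,0.024],"grip": 0},
  {"rot": [0,0,0],"xyz": [0,0,0.024],"grip": 0},
])

```text
clock: 5.4
tool_pos: [0.4458, -0.1312, 0.0103]
eef_rot: [0.753, 0.658, -0.001, -0.001]
contact_force: [0.3, 0.2, -0.6]
opening: 1.0
finger_force: 0.0
```

carry_out([
  {"rot": [0,0,0],"xyz": [0,0,0.005],"grip": 0},
  {"rot": [0,0,0],"xyz": [0,0,0.009],"grip": 0},
  {"rot": [0,0,0],"xyz": [0,0,0.012],"grip": 0},
  {"rot": [0,0,0],"xyz": [0,0,0.012],"grip": 0},
  {"rot": [0,0,0],"xyz": [0,0,0.012],"grip": 255},
  {"rot": [0,0,0],"xyz": [0,0,0.012],"grip": 255},
  {"rot": [0,0,0],"xyz": [0,0,0.012],"grip": 255},
  {"rot": [0,0,0],"xyz": [0,0,0.012],"grip": 255},
], squeeze=20)

```text
clock: 6.07
tool_pos: [0.4468, -0.1315, 0.0003]
eef_rot: [0.753, 0.658, 0.0, 0.0]
contact_force: [0.4, -0.3, -0.2]
opening: 0.722
finger_force: 0.0
```

carry_out([
  {"rot": [0,0,0],"xyz": [0,0,0],"grip": 255},
  {"rot": [0,0,0],"xyz": [0,0,0],"grip": 255},
  {"rot": [0,0,0],"xyz": [0,0,0],"grip": 255},
  {"rot": [0,0,0],"xyz": [0,0,0],"grip": 255},
])

```text
clock: 6.4
tool_pos: [0.446, -0.1314, 0.0002]
eef_rot: [0.753, 0.658, -0.0, -0.001]
contact_force: [-1.6, 0.5, 3.8]
opening: 0.564
finger_force: 20.0
```

Block gripped at 49.6 mm. Now lifting and carrying it over the bed spot.

carry_out([
  {"rot": [0,0,0],"xyz": [0,0,-0.035],"grip": 255},
  {"rot": [0,0,0],"xyz": [0,0,-0.07],"grip": 255},
  {"rot": [0,0,-0.03],"xyz": [0.007,0.018,-0.1],"grip": 255},
  {"rot": [0,0,-0.1],"xyz": [0.02,0.05,-0.12],"grip": 255},
  {"rot": [0,0,-0.18],"xyz": [0.035,0.085,-0.12],"grip": 255},
  {"rot": [0,0,-0.26],"xyz": [0.049,0.12,-0.12],"grip": 255},
  {"rot": [0,0,-0.33],"xyz": [0.061,0.15,-0.12],"grip": 255},
  {"rot": [0,0,-0.365],"xyz": [0.0713,0.175,-0.12],"grip": 255},
])

```text
clock: 7.07
tool_pos: [0.6323, -0.0828, 0.1203]
eef_rot: [0.619, 0.785, 0.001, 0.001]
contact_force: [0.0, -0.8, -1.6]
opening: 0.564
finger_force: 20.0
```

carry_out([
  {"rot": [0,0,0],"xyz": [0,0,0],"grip": 255},
  {"rot": [0,0,0],"xyz": [0,0,0],"grip": 255},
  {"rot": [0,0,0],"xyz": [0,0,0],"grip": 255},
])

```text
clock: 7.32
tool_pos: [0.628, -0.0847, 0.1194]
eef_rot: [0.621, 0.784, -0.001, -0.001]
contact_force: [0.3, -0.6, -1.2]
opening: 0.563
finger_force: 20.0
```

```bash
python3 - <<'E'
from h import *
s=r.get_state();print(s['tool_pos'],s['eef_rot'],s['opening'],s['finger_force'],s['contact_force'])
c=cam("wrist");im=r.snapshot("wrist")[:,:,::-1].copy();cv2.imwrite("pics/w4raw.png",im);np.savez("w4.npz",*c)
a=np.radians(103.2);u=np.array([np.cos(a),np.sin(a)]);p=np.array([u[1],-u[0]])
for y in(-27,27):
  for x,z in((-110,.07),(-110,.012)):
    q=(-.2526+.110+x/1e3)*u+(.593+y/1e3)*p
    cv2.circle(im,tuple(int(v) for v in proj(c,[*q,z]).round()),2,(255,0,255),-1)
for y in(-32,32):
    q=(-.2526+.06)*u+(.593+y/1e3)*p;cv2.circle(im,tuple(int(v) for v in proj(c,[*q,.012]).round()),2,(0,255,255),-1)
cv2.imwrite("pics/w4.png",cv2.convertScaleAbs(cv2.resize(im,(800,600),interpolation=cv2.INTER_CUBIC),alpha=1.8,beta=25))
E
```

```text
[ 0.62801951 -0.08469968  0.11939729] [ 0.62122158  0.78363388 -0.00093552 -0.00090716] 0.5634186668702971 19.998924415558577 [ 0.32650144 -0.60753311 -1.24833219]
```

View pics/w4.png

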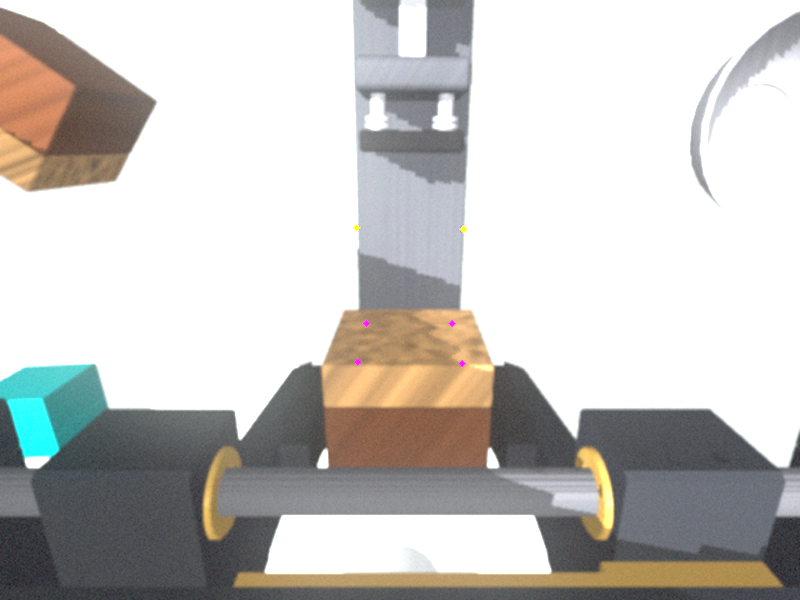

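The projected clamp points match the image: bed edges at (357,228) and (463,229), block centred above the bed. Lowering now.

carry_out([
  {"rot": [0,0,0],"xyz": [0,0.001,0.03],"grip": 255},
  {"rot": [0,0,0],"xyz": [0,0.001,0.06],"grip": 255},
  {"rot": [0,0,0],"xyz": [0,0.001,0.08],"grip": 255},
  {"rot": [0,0,0],"xyz": [0,0.001,0.092],"grip": 255},
  {"rot": [0,0,0],"xyz": [0,0.001,0.1],"grip": 255},
  {"rot": [0,0,0],"xyz": [0,0.001,0.104],"grip": 255},
  {"rot": [0,0,0],"xyz": [0,0.001,0.106],"grip": 255},
  {"rot": [0,0,0],"xyz": [0,0.001,0.106],"grip": 255},
])

```text
clock: 8.03
tool_pos: [0.6311, -0.0842, 0.0147]
eef_rot: [0.621, 0.784, 0.0, 0.0]
contact_force: [-0.2, 0.1, -1.3]
opening: 0.563
finger_force: 20.0
```

carry_out([
  {"rot": [0,0,0],"xyz": [0,0,0],"grip": 255},
  {"rot": [0,0,0],"xyz": [0,0,0],"grip": 255},
  {"rot": [0,0,0],"xyz": [0,0,0],"grip": 255},
])

```text
clock: 8.28
tool_pos: [0.6312, -0.084, 0.0149]
eef_rot: [0.621, 0.784, 0.0, 0.001]
contact_force: [-0.5, -0.3, -1.3]
opening: 0.566
finger_force: 20.0
```

carry_out([
  {"rot": [0,0,0],"xyz": [0,-0.001,0.001],"grip": 255},
  {"rot": [0,0,0],"xyz": [0,-0.001,0.002],"grip": 255},
  {"rot": [0,0,0],"xyz": [0,-0.001,0.0025],"grip": 255},
  {"rot": [0,0,0],"xyz": [0,-0.001,0.0025],"grip": 255},
  {"rot": [0,0,0],"xyz": [0,-0.001,0.0025],"grip": 255},
])

```text
clock: 8.7
tool_pos: [0.6296, -0.0843, 0.0123]
eef_rot: [0.621, 0.784, 0.0, 0.0]
contact_force: [-0.9, -0.0, 5.7]
opening: 0.561
finger_force: 20.0
```

Contact with the bed. Releasing and lifting out.

carry_out([
  {"rot": [0,0,0],"xyz": [0,0,0],"grip": 60},
  {"rot": [0,0,0],"xyz": [0,0,0],"grip": 60},
  {"rot": [0,0,0],"xyz": [0,0,0],"grip": 60},
  {"rot": [0,0,0],"xyz": [0,0,0],"grip": 60},
  {"rot": [0,0,0],"xyz": [0,0,-0.015],"grip": 60},
  {"rot": [0,0,0],"xyz": [0,0,-0.04],"grip": 60},
  {"rot": [0,0,0],"xyz": [0,0,-0.08],"grip": 60},
  {"rot": [0,0,0],"xyz": [0,0,-0.12],"grip": 60},
])

```text
clock: 9.37
tool_pos: [0.6285, -0.0841, 0.1318]
eef_rot: [0.621, 0.784, -0.001, -0.001]
contact_force: [0.3, -0.5, 0.3]
opening: 0.766
finger_force: 0.0
```

carry_out([
  {"rot": [0,0,0],"xyz": [0,0,-0.02],"grip": 60},
  {"rot": [0,0,0],"xyz": [0,0,-0.02],"grip": 60},
  {"rot": [0,0,0],"xyz": [0,0,-0.02],"grip": 60},
  {"rot": [0,0,0],"xyz": [0,0,-0.02],"grip": 60},
])

```text
clock: 9.7
tool_pos: [0.6286, -0.0839, 0.1504]
eef_rot: [0.621, 0.784, -0.001, -0.001]
contact_force: [0.5, -0.9, 0.2]
opening: 0.761
finger_force: 0.0
```

```bash
python3 - <<'E'
from h import *
s=r.get_state();print(s['tool_pos'],s['eef_rot'],s['opening'])
c=cam("wrist");im=r.snapshot("wrist")[:,:,::-1].copy();cv2.imwrite("pics/w5raw.png",im);np.savez("w5.npz",*c)
d=np.load("w4.npz");c4=(d['arr_0'],d['arr_1'],d['arr_2'])
a=np.radians(103.2);u=np.array([np.cos(a),np.sin(a)]);p=np.array([u[1],-u[0]])
for v in(148,152):
    q=plane(c4,(412/1.4286,v/1.4286),.066)[:2];print("face front clamp x",q@u+.2526-.110)
for v in(132,):
    q=plane(c4,(412/1.4286,v/1.4286),.066)[:2];print("face back",q@u+.2526-.110)
# row profile along centre line of clamp, at top heights, current image
for x in range(-130,60,2):
    uv=proj(c,[*((-.2526+.110+x/1e3)*u+.593*p),.064])
    if 0<=uv[0]<559 and 0<=uv[1]<419: print(x,im[int(uv[1]),int(uv[0])].tolist(),end=' ')
cv2.imwrite("pics/w5.png",cv2.convertScaleAbs(cv2.resize(im,(800,600),interpolation=cv2.INTER_CUBIC),alpha=1.6,beta=20))
E
```

```text
[ 0.62863171 -0.08393183  0.15041451] [ 6.20842594e-01  7.83934432e-01 -5.14899353e-04 -1.00699516e-03] 0.7614333862831795
face front clamp x -0.004644084969116738
face front clamp x -0.006386277957950978
face back 0.0022394251432221873
-130 [72, 67, 66] -128 [71, 69, 67] -126 [72, 70, 66] -124 [68, 64, 66] -122 [69, 65, 65] -120 [68, 67, 65] -118 [68, 64, 64] -116 [67, 65, 63] -114 [66, 62, 63] -112 [63, 61, 61] -110 [54, 53, 52] -108 [51, 48, 50] -106 [50, 51, 50] -104 [50, 50, 50] -102 [39, 46, 62] -100 [35, 47, 65] -98 [40, 48, 69] -96 [39, 49, 70] -94 [35, 46, 65] -92 [35, 48, 68] -90 [39, 47, 70] -88 [35, 46, 66] -86 [37, 46, 69] -84 [37, 48, 68] -82 [35, 48, 68] -80 [38, 47, 68] -78 [36, 54, 75] -76 [54, 83, 109] -74 [62, 94, 123] -72 [71, 107, 142] -70 [97, 157, 208] -68 [106, 170, 221] -66 [101, 161, 213] -64 [92, 146, 192] -62 [59, 90, 118] -60 [59, 86, 109] -58 [59, 89, 115] -56 [60, 89, 113] -54 [82, 88, 99] -52 [97, 92, 89] -50 [99, 93, 92] -48 [100, 94, 92] -46 [100, 95, 93] -44 [95, 91, 89] -42 [98, 93, 92] -40 [99, 92, 92] -38 [97, 92, 91] -36 [99, 94, 92] -34 [98, 93, 90] -32 [99, 93, 91] -30 [100, 94, 91] -28 [101, 96, 93] -26 [101, 93, 91] -24 [102, 95, 93] -22 [100, 94, 91] -20 [100, 93, 91] -18 [99, 94, 92] -16 [102, 94, 92] -14 [71, 67, 67] -12 [69, 66, 64] -10 [66, 63, 62] -8 [65, 63, 59] -6 [47, 48, 47] -4 [49, 48, 48] -2 [54, 53, 54] 0 [48, 47, 47] 2 [52, 50, 51] 4 [89, 85, 84] 6 [74, 70, 69] 8 [68, 63, 63] 10 [65, 62, 62] 12 [67, 63, 62] 14 [63, 62, 60] 16 [51, 50, 51] 18 [42, 43, 39] 20 [61, 58, 55] 22 [89, 85, 82] 24 [100, 95, 91] 26 [102, 98, 94] 28 [104, 97, 93] 30 [105, 98, 95] 32 [99, 94, 91] 34 [185, 178, 174] 36 [207, 201, 199] 38 [209, 201, 199] 40 [209, 202, 200] 42 [212, 204, 201] 44 [211, 200, 200] 46 [210, 202, 201] 48 [209, 199, 199] 50 [209, 199, 198] 52 [179, 172, 170] 54 [127, 122, 120] 56 [127, 122, 120] 58 [101, 96, 94]
```

View pics/w5.png

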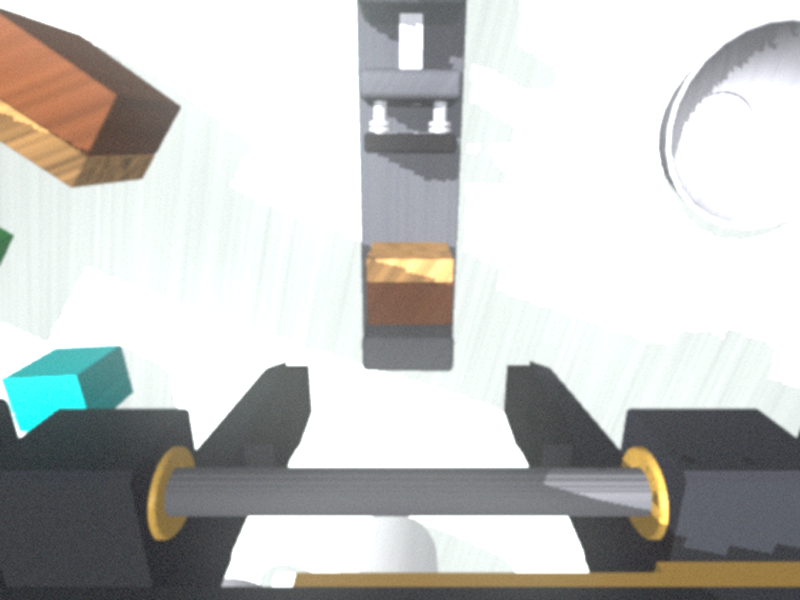

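The block stands square between the jaws and clear of both: block top rows 257–325, fixed jaw 338, face plate 150. The gap is about 105 mm, so contact needs about 65 mm of jaw travel. Moving behind the trigger with shut fingers.

carry_out([
  {"rot": [0,0,0],"xyz": [0.03,0,-0.02],"grip": 255},
  {"rot": [0,0,0],"xyz": [0.065,0,-0.02],"grip": 255},
  {"rot": [0,0,0],"xyz": [0.1,0,-0.02],"grip": 255},
  {"rot": [0,0,0],"xyz": [0.14,0,-0.02],"grip": 255},
  {"rot": [0,0,0],"xyz": [0.18,0,-0.02],"grip": 255},
  {"rot": [0,0,0],"xyz": [0.215,0,-0.02],"grip": 255},
  {"rot": [0,0,0],"xyz": [0.24,0,-0.02],"grip": 255},
  {"rot": [0,0,0],"xyz": [0.25,0,-0.02],"grip": 255},
], squeeze=20)

```text
clock: 10.42
tool_pos: [0.5696, 0.1648, 0.1696]
eef_rot: [0.618, 0.786, -0.001, -0.002]
contact_force: [0.4, 0.6, -0.9]
opening: 0.183
finger_force: 0.0
```

carry_out([
  {"rot": [0,0,0],"xyz": [0,0,0],"grip": 255},
  {"rot": [0,0,0],"xyz": [0,0,0.02],"grip": 255},
  {"rot": [0,0,0],"xyz": [0,0,0.05],"grip": 255},
  {"rot": [0,0,0],"xyz": [0,0,0.075],"grip": 255},
  {"rot": [0,0,0],"xyz": [0,0,0.09],"grip": 255},
  {"rot": [0,0,0],"xyz": [0,0,0.09],"grip": 255},
  {"rot": [0,0,0],"xyz": [0,0,0.09],"grip": 255},
  {"rot": [0,0,0],"xyz": [0,0,0.09],"grip": 255},
])

```text
clock: 11.08
tool_pos: [0.5736, 0.1573, 0.0823]
eef_rot: [0.622, 0.783, 0.0, 0.001]
contact_force: [-0.1, 0.4, 0.7]
opening: 0.001
finger_force: 0.0
```

```bash
cat >> h.py <<'E'
a_=np.radians(103.2);U=np.array([np.cos(a_),np.sin(a_)]);P=np.array([U[1],-U[0]])
def st():
    s=r.get_state();t=s['tool_pos'][:2];f=s['contact_force'];print("t %.2f x %.4f p %.4f z %.4f fU %.2f fP %.2f fz %.2f open %.3f"%(s['clock'],t@U+.1426,t@P-.593,s['tool_pos'][2],f[:2]@U,f[:2]@P,f[2],s['opening']))
E
python3 -c "from h import *;st()"
```

```text
t 11.08 x 0.1648 p 0.0013 z 0.0823 fU 0.43 fP -0.04 fz 0.67 open 0.001
```

carry_out([
  {"rot": [0,0,0],"xyz": [-0.006,0,0],"grip": 255},
  {"rot": [0,0,0],"xyz": [-0.012,0,0],"grip": 255},
  {"rot": [0,0,0],"xyz": [-0.018,0,0],"grip": 255},
  {"rot": [0,0,0],"xyz": [-0.024,0,0],"grip": 255},
  {"rot": [0,0,0],"xyz": [-0.024,0,0],"grip": 255},
  {"rot": [0,0,0],"xyz": [-0.024,0,0],"grip": 255},
  {"rot": [0,0,0],"xyz": [-0.024,0,0],"grip": 255},
])

```text
clock: 11.67
tool_pos: [0.5782, 0.1362, 0.0818]
eef_rot: [0.621, 0.784, 0.0, 0.0]
contact_force: [0.5, 1.0, 0.9]
opening: 0.006
finger_force: 0.9
```

```bash
python3 -c "from h import *;st()"
```

```text
t 11.67 x 0.1431 p 0.0010 z 0.0818 fU 0.87 fP 0.75 fz 0.90 open 0.006
```

carry_out([
  {"rot": [0,0,0],"xyz": [-0.004,0,0],"grip": 255},
  {"rot": [0,0,0],"xyz": [-0.008,0,0],"grip": 255},
  {"rot": [0,0,0],"xyz": [-0.008,0,0],"grip": 255},
  {"rot": [0,0,0],"xyz": [-0.008,0,0],"grip": 255},
])

```text
clock: 12.0
tool_pos: [0.5797, 0.1289, 0.0817]
eef_rot: [0.621, 0.784, 0.0, -0.0]
contact_force: [-0.4, 4.5, 3.1]
opening: 0.005
finger_force: 2.3
```

```bash
python3 -c "from h import *;st()"
```

```text
t 12.00 x 0.1358 p 0.0008 z 0.0817 fU 4.52 fP 0.61 fz 3.07 open 0.005
```

carry_out([
  {"rot": [0,0,0],"xyz": [-0.005,0,0],"grip": 255},
  {"rot": [0,0,0],"xyz": [-0.01,0,0],"grip": 255},
  {"rot": [0,0,0],"xyz": [-0.015,0,0],"grip": 255},
  {"rot": [0,0,0],"xyz": [-0.019,0,0],"grip": 255},
  {"rot": [0,0,0],"xyz": [-0.019,0,0],"grip": 255},
  {"rot": [0,0,0],"xyz": [-0.019,0,0],"grip": 255},
])

```text
clock: 12.5
tool_pos: [0.5826, 0.116, 0.0817]
eef_rot: [0.619, 0.785, 0.002, -0.003]
contact_force: [-4.2, 12.7, 4.7]
opening: 0.008
finger_force: 6.9
```

```bash
python3 -c "from h import *;st()"
```

```text
t 12.50 x 0.1225 p 0.0007 z 0.0817 fU 13.31 fP -1.15 fz 4.71 open 0.008
```

```bash
cat >> h.py <<'E'
def prof(x0,x1,z,n="wrist",y=0,step=1):
    c=cam(n);im=cv2.GaussianBlur(r.snapshot(n),(3,3),0);o=[]
    for x in range(x0,x1,step):
        q=(-.1426+x/1e3)*U+(.593+y/1e3)*P;uv=proj(c,[*q,z])
        o.append((x,int(im[int(round(uv[1])),int(round(uv[0]))].mean())) if 0<=uv[0]<559.4 and 0<=uv[1]<419.4 else (x,-1))
    return o
E
python3 - <<'E'
from h import *
st();print(prof(186,270,.04,step=2))
print(prof(-50,60,.066,step=2)); c=cam("wrist")
for x,z in((-.02,.066),(.03,.068),(.136,.135)):print(proj(c,[*((-.1426+x)*U+.593*P),z]))
E
```

```text
t 12.50 x 0.1225 p 0.0007 z 0.0817 fU 13.31 fP -1.15 fz 4.71 open 0.008
[(186, 126), (188, 122), (190, 100), (192, 175), (194, 183), (196, 160), (198, 183), (200, 183), (202, 184), (204, 157), (206, 176), (208, 184), (210, 185), (212, 184), (214, 200), (216, 218), (218, 218), (220, 218), (222, 218), (224, 217), (226, 216), (228, 215), (230, 216), (232, 216), (234, 217), (236, 217), (238, 217), (240, 216), (242, 215), (244, 213), (246, 212), (248, 212), (250, 212), (252, 213), (254, 215), (256, 214), (258, -1), (260, -1), (262, -1), (264, -1), (266, -1), (268, -1)]
[(-50, -1), (-48, -1), (-46, -1), (-44, -1), (-42, -1), (-40, -1), (-38, -1), (-36, -1), (-34, -1), (-32, -1), (-30, -1), (-28, -1), (-26, -1), (-24, -1), (-22, 22), (-20, 24), (-18, 26), (-16, 33), (-14, 50), (-12, 53), (-10, 53), (-8, 53), (-6, 58), (-4, 69), (-2, 60), (0, 46), (2, 43), (4, 45), (6, 45), (8, 44), (10, 45), (12, 36), (14, 23), (16, 17), (18, 20), (20, 18), (22, 20), (24, 19), (26, 23), (28, 31), (30, 58), (32, 83), (34, 86), (36, 89), (38, 92), (40, 101), (42, 103), (44, 89), (46, 80), (48, 80), (50, 79), (52, 69), (54, 66), (56, 48), (58, 35)]
[283.13366647 415.36855082]
[283.37634379 362.66560485]
[283.47759235 272.15568504]
```

The bar end has moved to x≈213 mm, so the jaw has advanced about 22 mm to ≈0.042. Second pump.

carry_out([
  {"rot": [0,0,0],"xyz": [0.01,0,0],"grip": 255},
  {"rot": [0,0,0],"xyz": [0.025,0,0],"grip": 255},
  {"rot": [0,0,0],"xyz": [0.038,0,0],"grip": 255},
  {"rot": [0,0,0],"xyz": [0.038,0,0],"grip": 255},
  {"rot": [0,0,0],"xyz": [0.038,0,0],"grip": 255},
  {"rot": [0,0,0],"xyz": [0.028,0,0],"grip": 255},
  {"rot": [0,0,0],"xyz": [0.028,0,0],"grip": 255},
  {"rot": [0,0,0],"xyz": [0.028,0,0],"grip": 255},
])

```text
clock: 13.27
tool_pos: [0.5778, 0.1352, 0.0814]
eef_rot: [0.622, 0.783, -0.0, 0.0]
contact_force: [-1.6, 2.6, -0.3]
opening: 0.002
finger_force: 1.0
```

```bash
python3 -c "
from h import *;st();print(prof(190,240,.04,step=1))"
```

```text
t 13.27 x 0.1423 p 0.0004 z 0.0814 fU 2.85 fP -0.93 fz -0.28 open 0.002
[(190, 82), (191, 127), (192, 156), (193, 167), (194, 159), (195, 167), (196, 173), (197, 174), (198, 150), (199, 134), (200, 152), (201, 167), (202, 165), (203, 171), (204, 175), (205, 175), (206, 176), (207, 176), (208, 174), (209, 169), (210, 172), (211, 207), (212, 212), (213, 213), (214, 214), (215, 213), (216, 212), (217, 213), (218, 213), (219, 213), (220, 213), (221, 213), (222, 213), (223, 214), (224, 213), (225, 212), (226, 212), (227, 212), (228, 212), (229, 211), (230, 210), (231, 210), (232, 210), (233, 210), (234, 211), (235, 211), (236, 211), (237, 212), (238, 212), (239, 212)]
```

carry_out([
  {"rot": [0,0,0],"xyz": [-0.006,0,0],"grip": 255},
  {"rot": [0,0,0],"xyz": [-0.012,0,0],"grip": 255},
  {"rot": [0,0,0],"xyz": [-0.017,0,0],"grip": 255},
  {"rot": [0,0,0],"xyz": [-0.022,0,0],"grip": 255},
  {"rot": [0,0,0],"xyz": [-0.022,0,0],"grip": 255},
  {"rot": [0,0,0],"xyz": [-0.022,0,0],"grip": 255},
])

```text
clock: 13.82
tool_pos: [0.5821, 0.1161, 0.0815]
eef_rot: [0.621, 0.784, 0.0, -0.001]
contact_force: [-1.8, 4.6, -1.2]
opening: 0.006
finger_force: 2.3
```

```bash
python3 -c "
from h import *;st();print(prof(184,225,.04,step=1))"
```

```text
t 13.82 x 0.1227 p 0.0002 z 0.0815 fU 4.89 fP -0.65 fz -1.17 open 0.006
[(184, 128), (185, 128), (186, 127), (187, 125), (188, 122), (189, 107), (190, 96), (191, 84), (192, 105), (193, 147), (194, 213), (195, 222), (196, 222), (197, 221), (198, 221), (199, 221), (200, 221), (201, 221), (202, 220), (203, 220), (204, 220), (205, 219), (206, 219), (207, 218), (208, 218), (209, 218), (210, 218), (211, 218), (212, 218), (213, 217), (214, 218), (215, 218), (216, 218), (217, 218), (218, 219), (219, 219), (220, 218), (221, 218), (222, 217), (223, 217), (224, 217)]
```

carry_out([
  {"rot": [0,0,0],"xyz": [-0.003,0,0],"grip": 255},
  {"rot": [0,0,0],"xyz": [-0.006,0,0],"grip": 255},
  {"rot": [0,0,0],"xyz": [-0.006,0,0],"grip": 255},
  {"rot": [0,0,0],"xyz": [-0.006,0,0],"grip": 255},
  {"rot": [0,0,0],"xyz": [-0.006,0,0],"grip": 255},
])

```text
clock: 14.28
tool_pos: [0.582, 0.1158, 0.0815]
eef_rot: [0.619, 0.785, 0.002, -0.004]
contact_force: [-3.9, 13.6, 0.9]
opening: 0.005
finger_force: 7.1
```

```bash
python3 -c "
from h import *;st();print(prof(184,200,.04,step=1))
c=cam('side');d=cam('scene')
for x in(-.0475,-.0735,-.058):
  q=[*((-.1426+x)*U+.593*P),.066];print(proj(c,q),proj(d,q))"
```

```text
t 14.28 x 0.1225 p 0.0001 z 0.0815 fU 14.15 fP -0.71 fz 0.88 open 0.005
[(184, 128), (185, 127), (186, 126), (187, 125), (188, 121), (189, 110), (190, 99), (191, 83), (192, 116), (193, 164), (194, 219), (195, 221), (196, 221), (197, 221), (198, 221), (199, 221)]
[304.77956351 219.98396294] [243.29351959 225.06079261]
[310.32986169 223.81648975] [234.978168   220.80724557]
[307.00569551 221.5211255 ] [239.92334473 223.33684899]
```

```bash
cat >> h.py <<'E'
def prof2(im,n,x0,x1,z,y=0,step=2):
    c=cam(n);g=im.astype(np.float32).mean(2);xs=np.arange(x0,x1,step)
    uv=np.array([proj(c,[*((-.1426+x/1e3)*U+(.593+y/1e3)*P),z]) for x in xs],np.float32)
    return xs,cv2.remap(g,uv[:,0].reshape(1,-1),uv[:,1].reshape(1,-1),cv2.INTER_CUBIC)[0].round().astype(int)
E
python3 - <<'E'
from h import *
for n in("scene","side"):
    a=cv2.imread(f"pics/{n}0.png");b=r.snapshot(n)
    for y in(0,15,-15):
        xs,p=prof2(a,n,-120,70,.067,y,3);_,q=prof2(b,n,-120,70,.067,y,3)
        print(n,y);print(xs.tolist() if y==0 else '');print(p.tolist());print(q.tolist())
E
```

```text
scene 0
[-120, -117, -114, -111, -108, -105, -102, -99, -96, -93, -90, -87, -84, -81, -78, -75, -72, -69, -66, -63, -60, -57, -54, -51, -48, -45, -42, -39, -36, -33, -30, -27, -24, -21, -18, -15, -12, -9, -6, -3, 0, 3, 6, 9, 12, 15, 18, 21, 24, 27, 30, 33, 36, 39, 42, 45, 48, 51, 54, 57, 60, 63, 66, 69]
[65, 65, 64, 54, 52, 51, 51, 52, 50, 48, 56, 57, 62, 57, 63, 59, 63, 59, 63, 59, 63, 58, 63, 59, 64, 58, 63, 58, 62, 57, 61, 57, 61, 55, 63, 55, 64, 51, 44, 43, 41, 59, 69, 62, 67, 57, 51, 61, 63, 66, 61, 46, 46, 44, 43, 55, 60, 62, 57, 62, 59, 47, 37, 36]
[68, 69, 68, 56, 52, 50, 57, 59, 60, 59, 59, 59, 60, 58, 64, 99, 78, 62, 65, 59, 55, 56, 53, 44, 41, 40, 44, 64, 63, 63, 58, 39, 47, 48, 49, 49, 44, 43, 44, 41, 40, 43, 46, 44, 46, 44, 45, 44, 44, 55, 65, 59, 62, 59, 63, 49, 44, 46, 37, 26, 38, 38, 38, 38]
scene 15

[66, 67, 65, 53, 51, 51, 51, 51, 50, 50, 54, 65, 66, 66, 65, 65, 66, 66, 66, 65, 66, 65, 65, 65, 65, 65, 64, 65, 65, 64, 65, 65, 65, 65, 65, 64, 65, 63, 47, 45, 43, 52, 73, 72, 61, 65, 56, 62, 63, 65, 61, 46, 44, 90, 120, 116, 116, 115, 117, 116, 123, 63, 51, 58]
[69, 71
[... 2065 characters left out ...]
1, 16, 101, 102, 58, 34, 19, 30, 31, 24, 19, 16, 53, 94, 100, 97, 95, 97, 95, 95, 94, 82, 100, 140, 191, 201, 195, 193, 190, 195, 206, 195, 156, 77, 24, 36, 50, 44, 45, 54]
side -15

[56, 51, 37, 44, 134, 189, 197, 181, 205, 138, 90, 88, 86, 89, 85, 92, 99, 90, 83, 96, 94, 98, 67, 48, 20, -14, 2, 10, 13, 8, 8, 7, 13, 8, 2, 8, 15, 15, 19, 22, 21, 27, 30, 28, 30, 22, 28, 50, 60, 58, 51, 43, 47, 45, 46, 46, 45, 42, 45, 61, 83, 95, 95, 86]
[60, 57, 62, 62, 50, 43, 40, 45, 45, 44, 39, 22, 42, 112, 130, 117, 58, 19, 11, 10, 9, 16, 13, 7, 8, 11, 17, 29, 30, 31, 30, 31, 32, 26, 17, 13, 35, 86, 114, 103, 87, 97, 80, 100, 112, 93, 68, 64, 66, 67, 57, 59, 68, 52, 48, 48, 47, 46, 47, 55, 54, 49, 36, 44]
```

Scene profiles show the face has moved about 44 mm in total, so the jaw is ≈0.0645 with about 20 mm to contact. The third full pump gives only about 3.5 mm of compression, which is safe.

carry_out([
  {"rot": [0,0,0],"xyz": [0.012,0,0],"grip": 255},
  {"rot": [0,0,0],"xyz": [0.026,0,0],"grip": 255},
  {"rot": [0,0,0],"xyz": [0.04,0,0],"grip": 255},
  {"rot": [0,0,0],"xyz": [0.04,0,0],"grip": 255},
  {"rot": [0,0,0],"xyz": [0.04,0,0],"grip": 255},
  {"rot": [0,0,0],"xyz": [0.04,0,0],"grip": 255},
])

```text
clock: 14.93
tool_pos: [0.5756, 0.1462, 0.0818]
eef_rot: [0.622, 0.783, -0.0, 0.001]
contact_force: [0.4, -0.8, -0.2]
opening: 0.004
finger_force: 0.0
```

```bash
python3 -c "from h import *;st()"
```

```text
t 14.93 x 0.1535 p 0.0008 z 0.0818 fU -0.84 fP 0.23 fz -0.25 open 0.004
```

carry_out([
  {"rot": [0,0,0],"xyz": [-0.006,0,0],"grip": 255},
  {"rot": [0,0,0],"xyz": [-0.011,0,0],"grip": 255},
  {"rot": [0,0,0],"xyz": [-0.016,0,0],"grip": 255},
  {"rot": [0,0,0],"xyz": [-0.021,0,0],"grip": 255},
  {"rot": [0,0,0],"xyz": [-0.026,0,0],"grip": 255},
  {"rot": [0,0,0],"xyz": [-0.026,0,0],"grip": 255},
  {"rot": [0,0,0],"xyz": [-0.026,0,0],"grip": 255},
])

```text
clock: 15.52
tool_pos: [0.5807, 0.1235, 0.0817]
eef_rot: [0.621, 0.784, 0.001, -0.001]
contact_force: [-1.1, 3.7, 0.5]
opening: 0.004
finger_force: 2.3
```

```bash
python3 -c "from h import *;st()"
```

```text
t 15.52 x 0.1302 p 0.0005 z 0.0817 fU 3.88 fP -0.21 fz 0.48 open 0.004
```

carry_out([
  {"rot": [0,0,0],"xyz": [-0.003,0,0],"grip": 255},
  {"rot": [0,0,0],"xyz": [-0.006,0,0],"grip": 255},
  {"rot": [0,0,0],"xyz": [-0.008,0,0],"grip": 255},
  {"rot": [0,0,0],"xyz": [-0.008,0,0],"grip": 255},
  {"rot": [0,0,0],"xyz": [-0.008,0,0],"grip": 255},
  {"rot": [0,0,0],"xyz": [-0.008,0,0],"grip": 255},
])

```text
clock: 16.02
tool_pos: [0.582, 0.1175, 0.0817]
eef_rot: [0.62, 0.784, 0.001, -0.001]
contact_force: [-1.6, 7.3, 1.2]
opening: 0.008
finger_force: 3.7
```

```bash
cat > m.py <<'E'
from h import *
st()
b=r.snapshot("scene")
for y in(-15,-8,0,15):
    xs,q=prof2(b,"scene",-118,-28,.067,y,2);print(y,q.tolist())
E
python3 m.py
```

```text
t 16.02 x 0.1240 p 0.0005 z 0.0817 fU 7.45 fP 0.11 fz 1.23 open 0.008
-15 [69, 70, 69, 63, 54, 54, 60, 59, 59, 59, 56, 56, 56, 54, 57, 58, 54, 55, 76, 95, 95, 93, 92, 87, 68, 44, 36, 41, 38, 37, 46, 66, 80, 85, 85, 72, 52, 47, 49, 50, 50, 48, 43, 49, 64]
-8 [69, 70, 71, 62, 52, 57, 62, 60, 60, 60, 61, 61, 61, 61, 60, 59, 57, 58, 71, 95, 103, 104, 108, 107, 76, 43, 41, 43, 42, 46, 57, 70, 76, 79, 72, 56, 48, 49, 50, 50, 49, 47, 45, 52, 73]
0 [69, 70, 67, 61, 53, 56, 60, 60, 60, 60, 60, 60, 60, 60, 60, 61, 60, 58, 81, 104, 104, 101, 102, 94, 66, 43, 41, 43, 41, 46, 62, 65, 65, 68, 63, 55, 50, 49, 50, 49, 49, 49, 46, 44, 44]
15 [70, 70, 69, 60, 53, 58, 61, 61, 60, 60, 61, 62, 62, 61, 60, 58, 58, 61, 83, 100, 98, 94, 94, 84, 61, 44, 41, 42, 41, 46, 59, 64, 64, 64, 61, 53, 49, 49, 49, 50, 50, 48, 45, 44, 44]
```

The cork is now directly against the face plate and the wood is at the fixed jaw (−108). Gap shrinkage and force suggest about 3.5 mm of compression. Releasing about 13 mm for one more tooth, then squeezing in small steps.

carry_out([
  {"rot": [0,0,0],"xyz": [0.006,0,0],"grip": 255},
  {"rot": [0,0,0],"xyz": [0.012,0,0],"grip": 255},
  {"rot": [0,0,0],"xyz": [0.016,0,0],"grip": 255},
  {"rot": [0,0,0],"xyz": [0.016,0,0],"grip": 255},
  {"rot": [0,0,0],"xyz": [0.016,0,0],"grip": 255},
  {"rot": [0,0,0],"xyz": [0.016,0,0],"grip": 255},
])

```text
clock: 16.57
tool_pos: [0.579, 0.1309, 0.0816]
eef_rot: [0.621, 0.784, 0.0, -0.0]
contact_force: [-1.1, 2.9, 0.9]
opening: 0.007
finger_force: 1.6
```

```bash
python3 m.py
```

```text
t 16.57 x 0.1379 p 0.0006 z 0.0816 fU 3.10 fP -0.37 fz 0.85 open 0.007
-15 [70, 70, 69, 64, 55, 56, 61, 60, 59, 59, 56, 57, 57, 55, 58, 60, 56, 56, 77, 95, 96, 93, 92, 88, 70, 47, 41, 45, 38, 38, 58, 107, 119, 86, 82, 95, 83, 57, 48, 49, 50, 51, 50, 45, 43]
-8 [69, 70, 71, 62, 52, 57, 63, 61, 61, 61, 61, 61, 61, 62, 61, 59, 57, 58, 71, 95, 104, 104, 108, 108, 78, 47, 45, 47, 45, 48, 59, 71, 75, 76, 76, 79, 69, 49, 48, 50, 50, 51, 50, 47, 47]
0 [69, 70, 68, 60, 54, 57, 60, 60, 60, 60, 59, 60, 60, 60, 60, 61, 61, 59, 82, 104, 104, 101, 101, 99, 80, 51, 43, 44, 42, 48, 62, 65, 66, 68, 67, 64, 52, 47, 48, 50, 50, 51, 50, 46, 44]
15 [70, 70, 68, 60, 52, 57, 62, 63, 61, 61, 62, 62, 61, 60, 60, 59, 58, 62, 85, 100, 97, 93, 92, 88, 75, 52, 44, 44, 42, 48, 60, 65, 64, 63, 63, 63, 58, 51, 50, 50, 49, 50, 49, 46, 45]
```

carry_out([
  {"rot": [0,0,0],"xyz": [-0.001,0,0],"grip": 255},
  {"rot": [0,0,0],"xyz": [-0.002,0,0],"grip": 255},
  {"rot": [0,0,0],"xyz": [-0.003,0,0],"grip": 255},
  {"rot": [0,0,0],"xyz": [-0.003,0,0],"grip": 255},
  {"rot": [0,0,0],"xyz": [-0.003,0,0],"grip": 255},
])

```text
clock: 17.03
tool_pos: [0.5797, 0.128, 0.0816]
eef_rot: [0.621, 0.784, 0.0, -0.0]
contact_force: [-2.1, 4.3, 1.6]
opening: 0.004
finger_force: 1.8
```

```bash
python3 -c "from h import *;st()"
```

```text
t 17.03 x 0.1348 p 0.0006 z 0.0816 fU 4.71 fP -1.09 fz 1.62 open 0.004
```

carry_out([
  {"rot": [0,0,0],"xyz": [-0.001,0,0],"grip": 255},
  {"rot": [0,0,0],"xyz": [-0.002,0,0],"grip": 255},
  {"rot": [0,0,0],"xyz": [-0.003,0,0],"grip": 255},
  {"rot": [0,0,0],"xyz": [-0.004,0,0],"grip": 255},
  {"rot": [0,0,0],"xyz": [-0.004,0,0],"grip": 255},
  {"rot": [0,0,0],"xyz": [-0.004,0,0],"grip": 255},
])

```text
clock: 17.53
tool_pos: [0.5801, 0.1261, 0.0817]
eef_rot: [0.62, 0.784, 0.001, -0.001]
contact_force: [-2.7, 6.8, 2.5]
opening: 0.007
finger_force: 3.5
```

```bash
python3 m.py
```

```text
t 17.53 x 0.1329 p 0.0006 z 0.0817 fU 7.21 fP -1.13 fz 2.48 open 0.007
-15 [69, 70, 68, 63, 55, 55, 60, 59, 59, 59, 56, 57, 57, 54, 57, 59, 55, 56, 77, 96, 96, 93, 93, 87, 69, 47, 40, 42, 36, 38, 53, 89, 93, 85, 92, 86, 58, 46, 50, 50, 51, 50, 45, 43, 47]
-8 [69, 70, 72, 63, 53, 57, 63, 61, 61, 61, 61, 62, 62, 61, 60, 60, 57, 58, 71, 95, 103, 104, 108, 107, 77, 46, 44, 42, 41, 47, 59, 71, 76, 78, 74, 66, 55, 49, 49, 50, 50, 50, 47, 46, 63]
0 [69, 69, 68, 60, 54, 58, 61, 61, 60, 60, 61, 61, 60, 59, 60, 60, 60, 59, 82, 104, 104, 101, 101, 98, 79, 50, 40, 42, 41, 48, 62, 66, 66, 69, 66, 58, 50, 49, 50, 50, 51, 50, 46, 45, 46]
15 [71, 70, 68, 60, 53, 58, 62, 63, 62, 61, 62, 61, 61, 61, 61, 60, 59, 61, 83, 100, 97, 91, 92, 88, 74, 48, 38, 42, 42, 49, 60, 65, 64, 64, 63, 57, 51, 50, 50, 50, 50, 50, 47, 45, 44]
```

Engaged: the jaw edge is moving forward again, with c≈5 mm at x=0.1329. About 3 mm more.

carry_out([
  {"rot": [0,0,0],"xyz": [-0.001,0,0],"grip": 255},
  {"rot": [0,0,0],"xyz": [-0.002,0,0],"grip": 255},
  {"rot": [0,0,0],"xyz": [-0.003,0,0],"grip": 255},
  {"rot": [0,0,0],"xyz": [-0.004,0,0],"grip": 255},
  {"rot": [0,0,0],"xyz": [-0.004,0,0],"grip": 255},
  {"rot": [0,0,0],"xyz": [-0.004,0,0],"grip": 255},
  {"rot": [0,0,0],"xyz": [-0.004,0,0],"grip": 255},
])

```text
clock: 18.17
tool_pos: [0.5807, 0.1233, 0.0817]
eef_rot: [0.62, 0.785, 0.001, -0.002]
contact_force: [-3.4, 8.4, 3.7]
opening: 0.006
finger_force: 4.4
```

```bash
python3 m.py
```

```text
t 18.17 x 0.1301 p 0.0005 z 0.0817 fU 8.95 fP -1.41 fz 3.72 open 0.006
-15 [69, 70, 69, 63, 55, 55, 60, 59, 59, 58, 56, 57, 56, 54, 58, 58, 55, 56, 76, 95, 96, 93, 92, 87, 69, 47, 37, 40, 38, 38, 47, 67, 80, 80, 64, 50, 49, 50, 50, 51, 48, 44, 42, 63, 91]
-8 [69, 69, 71, 63, 52, 58, 64, 61, 60, 60, 62, 62, 60, 61, 60, 60, 57, 58, 71, 95, 103, 104, 108, 107, 78, 45, 41, 43, 43, 47, 59, 71, 77, 74, 60, 50, 48, 50, 50, 50, 49, 44, 50, 74, 82]
0 [68, 69, 67, 60, 54, 57, 60, 60, 60, 60, 60, 59, 59, 59, 59, 60, 60, 58, 81, 103, 104, 101, 100, 99, 80, 50, 39, 41, 40, 48, 62, 66, 67, 68, 58, 50, 49, 50, 50, 51, 49, 46, 44, 44, 44]
15 [70, 71, 69, 60, 53, 58, 62, 63, 62, 61, 61, 62, 61, 60, 60, 59, 59, 61, 83, 100, 97, 92, 93, 88, 74, 50, 40, 42, 42, 48, 60, 65, 64, 62, 56, 52, 50, 50, 50, 50, 48, 45, 44, 43, 43]
```

The jaw edge is now about 4.6 mm past the released position (3.5 mm), so c≈8 mm. The force slope of 0.62 N/mm agrees with the springs. Handing in while holding.

```bash
python3 -c "
from h import *;st();print(r.finish_job())"
```

```text
t 18.22 x 0.1301 p 0.0006 z 0.0817 fU 8.81 fP -0.89 fz 2.48 open 0.010
the job is handed in; nothing more can be done
None
```

I handed the job in at 18.2 s: the block stands square on the bed between the jaws, its springs compressed about 8 mm by my camera and force estimate, and the fingers are still holding the trigger. No verdict came back.

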